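Load the watchmaker's tray

TASK

Load the open walnut tray for the next job: put in the steel loupe, the black movement holder and the shorter of the two chrome screwdrivers. Lower each one in gently rather than dropping it, so that all three end lying directly on the tray's floor, the loupe still standing on its wide end, the holder right way up with its jaws on top, and the screwdriver lying flat.

Things in the scene. Friction and masses are not known exactly. Their poses are not given: they have to be found in the camera images.
- loupe_center (a point): Watchmaker's loupe: a steel eyeglass 29 mm tall (plus a 1 mm glass on top) standing on its wide end on the green mat. 38 mm across at the foot, narrowing over its lower 18 mm to a straight barrel 29 mm across that can be gripped. The point is on its axis, 15 mm above its underside; z points up along the axis. Beside it a plain solid steel cylinder (16 mm across, 24 mm tall, no glass) may stand: that is not the loupe. 40 g.
- holder_center (a point): Movement holder: a black plastic block 60 mm long (its x axis), 34 mm wide (y), with a 10 mm thick base and two cross jaws on it that reach 18 mm up; a small steel screw end stands out 10 mm beyond its +x end. It lies on the green mat, jaws up. The point is half-way up, 9 mm above its underside, at the middle of the 60 x 34 mm outline; z is up. Grip across the 34 mm width. 45 g.
- driver_short_handle (a point): The shorter of the two chrome screwdrivers, 90 mm long (the other, lying beside it, is 155 mm): hexagonal handle 55 mm long, 12 mm across flats, then a 35 mm thin shank. It lies flat on the green mat. The point is the middle of the handle, 6 mm above its underside; its x axis points along the tool to the blade. The screwdriver's centre of mass lies in the handle, close to this point. 50 g.
- tray_in (a point): Open walnut tray, fixed to the worktop: outside 212 mm along x, 272 mm along y, 36 mm tall, walls 6 mm thick, no dividers. The point is the centre of its inner floor, which is 200 x 260 mm and lies 30 mm below the rim; x and y are along its sides, z is up.

How it is judged:
At the end, for the whole second after the job is handed in: Loupe, holder and shorter screwdriver at rest (under 0.03 m/s) inside the tray's walls, directly on its floor (each point at most 7 to 8 mm higher than when lying flat there); loupe on its wide end and holder jaws up within 11 degrees, screwdriver level within 11 degrees (x of loupe_center in the frame of tray_in between -0.1 and 0.1 m and y of loupe_center in the frame of tray_in between -0.13 and 0.13 m and z of loupe_center in the frame of tray_in below 0.022 m and linear speed of each of loupe, holder, driver_short below 0.03 m/s and x of holder_center in the frame of tray_in between -0.1 and 0.1 m and y of holder_center in the frame of tray_in between -0.13 and 0.13 m and z of holder_center in the frame of tray_in below 0.016 m and x of driver_short_handle in the frame of tray_in between -0.1 and 0.1 m and y of driver_short_handle in the frame of tray_in between -0.13 and 0.13 m and z of driver_short_handle in the frame of tray_in below 0.014 m and angle between each of loupe_center, holder_center's own z axis and vertical below 0.2 rad and angle between driver_short_handle's own x axis and vertical between 1.37 and 1.77 rad); the robot touches nothing.
It fails at once if the loupe is dropped or flung into the tray (faster than 0.75 m/s below the rim, as from a fall of about 30 mm) (x of loupe_center in the frame of tray_in between -0.1 and 0.1 m and y of loupe_center in the frame of tray_in between -0.13 and 0.13 m and z of loupe_center in the frame of tray_in below 0.036 m and linear speed of loupe above 0.75 m/s).
It fails at once if the movement holder is dropped or flung into the tray (faster than 0.75 m/s below the rim, as from a fall of about 30 mm) (x of holder_center in the frame of tray_in between -0.1 and 0.1 m and y of holder_center in the frame of tray_in between -0.13 and 0.13 m and z of holder_center in the frame of tray_in below 0.036 m and linear speed of holder above 0.75 m/s).
It fails at once if the shorter screwdriver is dropped or flung into the tray (faster than 0.75 m/s below the rim, as from a fall of about 30 mm) (x of driver_short_handle in the frame of tray_in between -0.1 and 0.1 m and y of driver_short_handle in the frame of tray_in between -0.13 and 0.13 m and z of driver_short_handle in the frame of tray_in below 0.036 m and linear speed of driver_short above 0.75 m/s).
It also fails if it takes over 70 s, if anything falls off the work surface, if the arm or the gripper's body presses on something with over 40 N, if the wrist force passes 120 N, or if a joint passes its speed limit or range.

ROBOT

A 6-joint arm with a two-finger parallel gripper is mounted at the origin on the work surface. World frame = base frame: x ahead of the robot, y to its left, z up, the work surface at z = 0. Lengths are in m, angles in rad, forces in N, time in s.
With the tool pointing down it reaches from about 0.275 to 0.825 m from the base axis. Payload 4.9 kg.
Tool frame: the origin (TCP) lies midway between the tips of the shut fingers; the grasp point (between the pads) lies 19 mm behind it (grip_point_offset is the distance from the TCP to the grasp point, in m); z points along the fingers, x is the direction in which the jaws open and shut, and the axes are right-handed (so a half turn about z gives the same grasp; the last joint's range is limited). The gripper opens to 85 mm and grips with 20 to 120 N. Pads are 22 mm wide; open, the fingers measure 114 mm over their backs; the gripper's body (76 mm by 85 mm) begins 54 mm behind the grasp point. The pads swing forward as they close: fully open they stand 13 mm farther back than shut.
Start: joints at [-1.299, 0.326, -0.193, 1.052, 0, 1.437], TCP at [0.217, -0.505, 0.231] pointing down, gripper open.
Joint ranges: [-2.65, 2.65], [-0.97, 1.79], [-1.3, 1.35], [-1.93, 2.1], [-1.47, 1.37], [-3.14, 3.14]. Speed limits (rad/s): [2.57, 2.57, 3.14, 3.14, 3.14, 3.14].

INTERFACE

Orientations are given as a rotation vector (axis times angle).
In Python, from cell import * gives the robot as it stands. Calls block until the motion is done:
- movep(position, orientation): joint-space move of the TCP to a pose.
- move_l(position, velocity=0.15, rot=None, until_force=None): straight line of the TCP; rot=None keeps the orientation; velocity is the mean speed in m/s. With until_force (N) it stops when the force on the tool has changed by that much, and returns True; else False.
- set_joints(angles): joint-space move.
- let_go() and grab(newtons=None): open the fingers fully, or close them until they stop; newtons is the grip in N (None keeps the last).
- sleep(seconds).
- ik(position, orientation): joint angles nearest the present ones, or None.
- get_state(): the state.
- grab_frame(name): name is "side" or "top"; returns a dict with "img" (480x640x3 uint8, red, green, blue), "fx", "fy", "cx", "cy" (pixels), "cam_to_world" (4x4, takes a point from camera to world coordinates). Camera axes: x right, y down, z forward; pixel columns grow to the right and rows downward; lengths in m; the calibration is good to about 2 mm. A picture is of the moment at which its call begins. There is no depth.
A pose or a line that the arm cannot do raises MotionError and nothing moves.
- sign_off(): hands the job in, once; it reports no verdict.
Trained networks look in the newest picture that a camera, given by its name, has taken for a name from the list of things; names that differ only in an ending like _2 or _b are one class to them, and where a whole thing is asked for, a point or a joint stands for the part that bears it (a point fixed in the world has none). Each returns a list of dicts, best first, with "score" (0 to 1); they miss things now and then, are a little off and sometimes report something else, mostly with a low value. They report only what shows in the picture. A call takes as long as a camera call.
- spot_in(camera, name): "centre" ([column, row] in pixels, amid what is visible of it).
- silhouettes(camera, name): "mask" (480x640 bool, what is visible of it) and "centre" ([column, row] in pixels, amid what is visible of it).
- tip_of(camera, name): "centre" ([column, row] in pixels: a listed point, or the origin of a listed thing).
The state is a dict: "clock": time; "q": joint angles; "joint_velocities": joint speeds; "tau": joint torques, N m; "position": TCP position; "eef_rot": TCP orientation; "contact_force": force on the tool from outside, world axes, zero at the start; "wrist_torque": the same for the moment, N m; "finger_gap": opening from 0.0 (shut) to 1.0 (fully open).
Only numpy, scipy, OpenCV 4.12 (cv2) and the standard library are available. Lean on these libraries where they do the work, as an engineer would, in place of code of your own. Each camera call takes 0.05 s, during which the arm holds its last target.

## Working session

There is one attempt and no reset: what is moved stays moved. The work goes in short steps, each a Python script; the robot and the scene stay as the last script left them, time stands still between calls to the robot, and variables do not carry over. Pictures are saved under pics/ and viewed, and the job is handed in when it is done.

```bash
mkdir -p pics; python3 - <<'E'
from cell import *
import cv2,numpy as np
for c in ("top","side"):
    f=grab_frame(c); cv2.imwrite(f"pics/{c}0.png",f["img"][:,:,::-1])
    print(c,f["fx"],f["cx"],f["cy"],np.round(f["cam_to_world"],3).tolist())
    for n in ("loupe_center","holder_center","driver_short_handle","tray_in"):
        for fn in (spot_in,tip_of):
            try: print(n,fn.__name__,[(np.round(d["centre"],1).tolist(),round(d["score"],2)) for d in fn(c,n)])
            except Exception as e: print(n,fn.__name__,e)
print(get_state())
E
```

```text
top 515.5272436357068 322.87252666603837 246.29331022194432 [[0.008, -0.99, 0.138, 0.384], [-1.0, -0.005, 0.024, -0.016], [-0.023, -0.138, -0.99, 1.05], [0.0, 0.0, 0.0, 1.0]]
loupe_center call [([273.1, 279.8], 0.82)]
loupe_center call [([272.1, 282.2], 0.8)]
holder_center call [([180.6, 276.7], 0.87)]
holder_center call [([177.9, 277.6], 0.77)]
driver_short_handle call [([184.5, 227.5], 0.54)]
driver_short_handle call [([185.6, 226.9], 0.67)]
tray_in call [([425.2, 236.3], 0.59)]
tray_in call [([421.2, 239.8], 0.7)]
side 481.74956230501306 318.54174859042035 242.56866859360852 [[-0.851, -0.36, 0.383, 0.158], [-0.526, 0.581, -0.621, 0.572], [0.002, -0.73, -0.684, 0.717], [0.0, 0.0, 0.0, 1.0]]
loupe_center call [([311.8, 315.8], 0.72)]
loupe_center call [([309.2, 316.1], 0.6)]
holder_center call [([247.4, 399.1], 0.67), ([350.4, 213.5], 0.63)]
holder_center call [([245.7, 399.9], 0.95)]
driver_short_handle call [([203.1, 367.2], 0.74)]
driver_short_handle call [([202.7, 365.7], 0.79)]
tray_in call [([352.5, 217.8], 0.65)]
tray_in call [([351.6, 212.2], 0.86)]
{'clock': 0.9, 'q': array([-1.29918193e+00,  3.26186902e-01, -1.92613236e-01,  1.05197721e+00,
        3.08967950e-06,  1.43662614e+00]), 'joint_velocities': array([ 0.00090579,  0.00137391, -0.00127418,  0.00011457,  0.00038892,
       -0.00115712]), 'tau': array([ 3.57509125e-04, -4.43318188e+01,  2.62758887e+01,  9.43805353e-04,
       -7.90660806e-06,  6.61315099e-06]), 'position': array([ 0.21713877, -0.50534434,  0.23128294]), 'eef_rot': array([ 2.62349393e+00, -1.72824197e+00,  2.56701288e-05]), 'contact_force': array([-0.555762  ,  0.28699215, -0.02669413]), 'wrist_torque': array([ 0.02320485,  0.04984715, -0.01318461]), 'finger_gap': 0.9994107616627587}
```

View pics/top0.png

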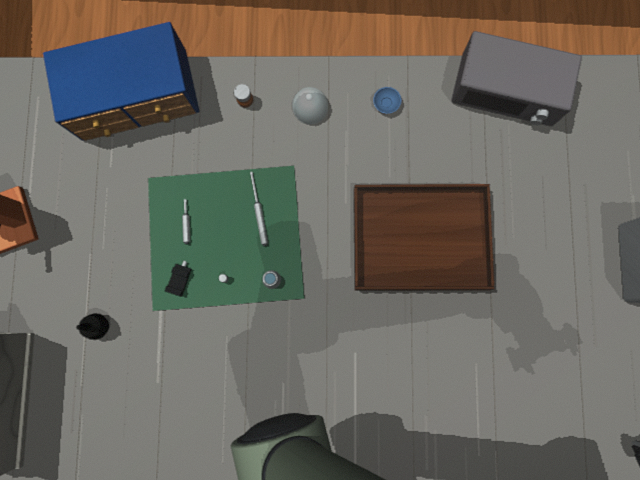

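View pics/side0.png

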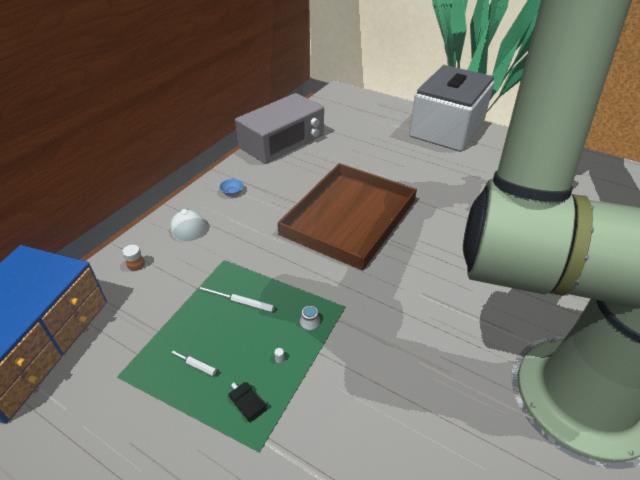

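The top view shows the loupe at (271,280), the plain cylinder at (223,278) and the holder at (179,278) with its screw towards (184,263). The short driver's handle is at (186,228) with the blade towards row 200, and the tray's centre is near (424,238). Next I localise them.

```bash
cat > h.py <<'E'
from cell import *
import cv2,numpy as np
from scipy.spatial.transform import Rotation as R
def ray(f,p):
    T=np.array(f["cam_to_world"]); d=T[:3,:3]@np.array([(p[0]-f["cx"])/f["fx"],(p[1]-f["cy"])/f["fy"],1]); return T[:3,3],d
def at(f,p,z):
    o,d=ray(f,p); return o+d*(z-o[2])/d[2]
def tri(f1,p1,f2,p2):
    o,d=ray(f1,p1);o2,e=ray(f2,p2)
    s=np.linalg.lstsq(np.c_[d,-e],o2-o,rcond=None)[0]
    a=o+d*s[0];b=o2+e*s[1]; return (a+b)/2,np.linalg.norm(a-b)
def save(c,n):
    f=grab_frame(c); cv2.imwrite(f"pics/{n}.png",f["img"][:,:,::-1]); return f
def down(a): # tool x (jaw opening) at angle a in world xy, z down
    a=(a+np.pi/2)%np.pi-np.pi/2
    c,s=np.cos(a),np.sin(a)
    return R.from_matrix(np.array([[c,s,0],[s,-c,0],[0,0,-1]])).as_rotvec()
E
python3 - <<'E'
from h import *
F={c:grab_frame(c) for c in("top","side")}
Z=dict(loupe_center=.015,holder_center=.009,driver_short_handle=.006,tray_in=.006)
for n,z in Z.items():
    p={c:tip_of(c,n)[0]["centre"] for c in F}
    m,e=tri(F["top"],p["top"],F["side"],p["side"])
    print(n,"tri",m.round(4),round(e,4),*[at(F[c],p[c],z).round(4) for c in F])
    for c in F:
      s=silhouettes(c,n)
      if not s: print("none");continue
      mk=s[0]["mask"].astype(np.uint8); ys,xs=np.nonzero(mk)
      w=np.array([at(F[c],(x,y),z)[:2] for x,y in zip(xs,ys)]).astype(np.float32)
      r=cv2.minAreaRect(w*1000)
      u=np.linalg.svd(w-w.mean(0),full_matrices=False)[2][0]
      print("  ",c,len(xs),"rect",np.round(r[0],1),np.round(r[1],1),round(r[2],1),"pca",np.degrees(np.arctan2(u[1],u[0])).round(1),"mean",w.mean(0).round(4))
im=F["top"]["img"][:,:,::-1]
cv2.imwrite("pics/crop.png",cv2.resize(im[165:315,145:310],None,fx=4,fy=4,interpolation=cv2.INTER_CUBIC)[:600])
im=F["side"]["img"][:,:,::-1]
cv2.imwrite("pics/crop2.png",cv2.resize(im[260:440,120:350],None,fx=3,fy=3,interpolation=cv2.INTER_CUBIC))
E
```

```text
loupe_center tri [0.4614 0.1112 0.0153] 0.0016 [0.4622 0.1115 0.015 ] [0.4608 0.1107 0.015 ]
   top 266 rect [459.9 113.8] [34.5 35.4] 45.8 pca 164.7 mean [0.4599 0.1139]
   side 384 rect [460.3 112.5] [34.8 52.8] 31.8 pca 122.9 mean [0.4597 0.1133]
holder_center tri [0.4597 0.3044 0.0154] 0.0009 [0.4606 0.3066 0.009 ] [0.462  0.3018 0.009 ]
   top 573 rect [462.4 302.8] [40.2 70.9] 73.0 pca 163.9 mean [0.4586 0.304 ]
   side 901 rect [462.6 300.3] [38.8 74.4] 72.7 pca 162.6 mean [0.4584 0.3021]
driver_short_handle tri [0.5601 0.2951 0.0134] 0.0048 [0.5592 0.2959 0.006 ] [0.5667 0.2931 0.006 ]
   top 152 rect [580.5 294.8] [88.8 10.4] 2.6 pca -175.1 mean [0.5708 0.2948]
   side 336 rect [579.7 291.3] [96.9 14.8] 5.2 pca -175.3 mean [0.5714 0.2904]
tray_in tri [ 0.5373 -0.1913  0.0109] 0.007 [ 0.5413 -0.1908  0.006 ] [ 0.5366 -0.1977  0.006 ]
   top 14663 rect [ 550.6 -192.7] [219.6 281.5] 0.4 pca -89.5 mean [ 0.5487 -0.1933]
   side 8668 rect [ 555.5 -207.7] [235.1 317.6] 1.0 pca 93.2 mean [ 0.5506 -0.1943]
```

View crops.

View pics/crop.png

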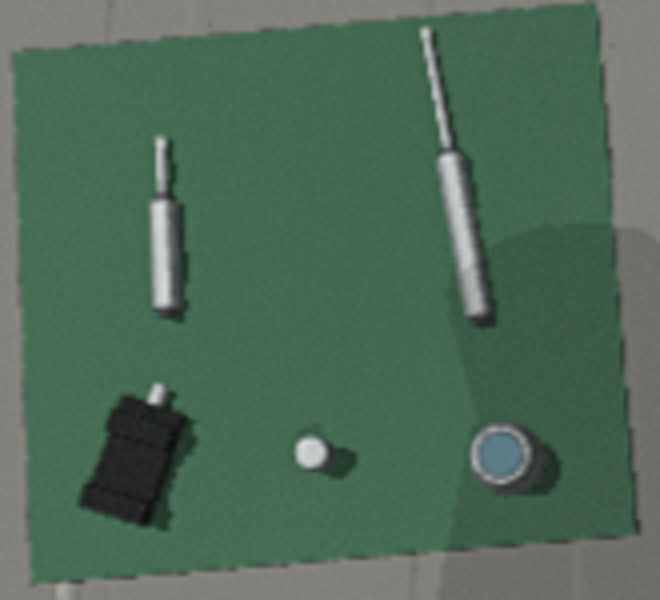

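View pics/crop2.png

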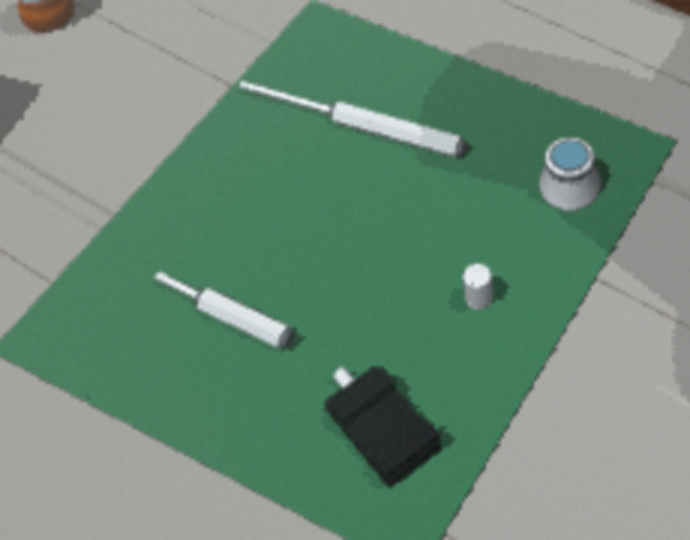

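The layout matches the sizes given: the driver mask is 89 mm long, the holder with its screw 71 mm, and the tray rim 213×273 mm at z = 36 mm. That puts the tray centre at about (0.546, -0.188). I'll check reachability and pick the driver first.

```bash
cat >> h.py <<'E'
TR=np.array([.546,-.188])
def dn(deg):
    a=np.radians(deg); c,s=np.cos(a),np.sin(a)
    return R.from_matrix(np.array([[c,s,0],[s,-c,0],[0,0,-1]])).as_rotvec()
E
python3 - <<'E'
from h import *
for nm,xy,angs in [("drv",(.563,.2935),(93.8,-86.2)),("drvP",(.506,-.128),(90,-90)),("hol",(.459,.303),(73,-107)),("holP",(.506,-.248),(90,-90)),("lou",(.4614,.1115),(0,180,90,-90)),("louP",(.576,-.188),(0,180))]:
    for a in angs:
        q=ik([*xy,.12],dn(a)); q2=ik([*xy,.003],dn(a))
        print(nm,a,None if q is None else np.round(q,2), q2 is not None)
E
```

```text
drv 93.8 [ 0.36  0.57 -0.11  0.9  -0.    0.3 ] True
drv -86.2 [ 0.36  0.57 -0.11  0.9  -0.   -2.84] True
drvP 90 [-0.39  0.38 -0.43  0.77  0.   -0.39] True
drvP -90 [-0.39  0.38 -0.43  0.77  0.    2.75] True
hol 73 [ 0.45  0.43 -0.35  0.79  0.    0.75] True
hol -107 [ 0.45  0.43 -0.35  0.79  0.   -2.4 ] True
holP 90 [-0.59  0.45 -0.31  0.81  0.   -0.59] True
holP -90 [-0.59  0.45 -0.31  0.81  0.    2.55] True
lou 0 [ 0.08  0.3  -0.54  0.72  0.    1.65] True
lou 180 [ 0.08  0.3  -0.54  0.72  0.   -1.49] True
lou 90 [ 0.08  0.3  -0.54  0.72  0.    0.08] True
lou -90 [ 0.08  0.3  -0.54  0.72  0.   -3.06] True
louP 0 [-0.44  0.52 -0.19  0.86  0.    1.13] True
louP 180 [-0.44  0.52 -0.19  0.86  0.   -2.01] True
```

```bash
cat >> h.py <<'E'
def pick(xy,ang,z,N,lift=.13):
    movep([*xy,.13],dn(ang)); move_l([*xy,.045],.2); 
    hit=move_l([*xy,z],.06,until_force=8)
    print("hit",hit,"z",get_state()["position"].round(4))
    grab(N); g0=get_state()["finger_gap"]
    move_l([*xy,lift],.12); s=get_state()
    print("gap",round(g0,3),round(s["finger_gap"],3),"F",s["contact_force"].round(2),"t",round(s["clock"],2))
E
python3 - <<'E'
from h import *
pick((.563,.2935),93.8,.003,40)
save("side","s1");save("top","t1")
E
```

```text
hit False z [0.5632 0.2936 0.0031]
gap 0.137 0.131 F [-0.54  0.02 -0.3 ] t 8.18
```

View pics/s1.png

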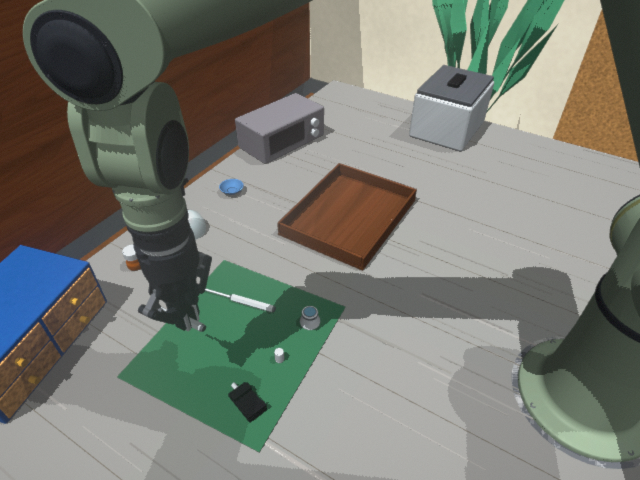

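The driver is held: the gap is 11.6 mm, and the long driver hasn't moved. Now placing it.

```bash
cat >> h.py <<'E'
def place(xy,ang,z,F=4):
    movep([*xy,.13],dn(ang)); move_l([*xy,z+.02],.15)
    hit=move_l([*xy,z],.025,until_force=F)
    s=get_state(); print("hit",hit,"z",s["position"].round(4),"gap",round(s["finger_gap"],3))
    let_go(); move_l([*xy,.14],.15); print("t",round(get_state()["clock"],2))
E
python3 - <<'E'
from h import *
place((.506,-.128),90,.0085)
pick((.459,.303),73,.004,40)
save("side","s2");save("top","t2")
E
```

```text
hit False z [ 0.5061 -0.128   0.0085] gap 0.137
t 13.35
hit False z [0.4591 0.3031 0.004 ]
gap 0.383 0.384 F [ 0.46 -0.68  0.09] t 18.08
```

View pics/s2.png

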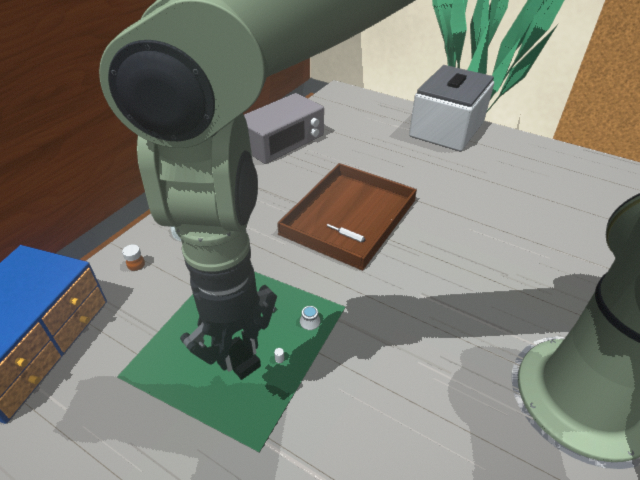

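View pics/t2.png

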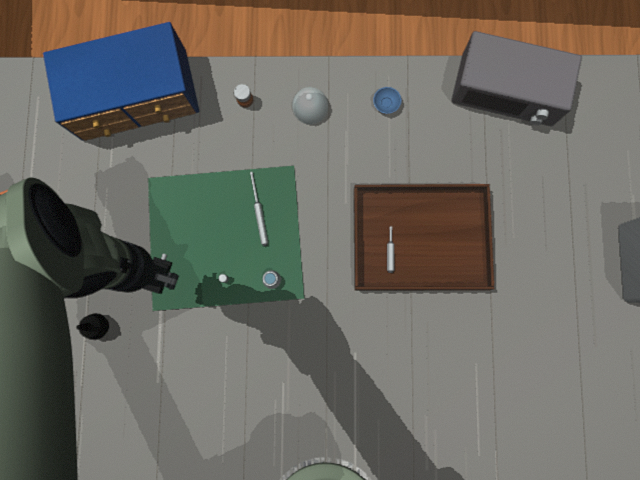

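The driver lies on the tray floor (top view, about (390,250)), and the holder is in the fingers (gap 0.384). Placing the holder and picking the loupe.

```bash
python3 - <<'E'
from h import *
place((.506,-.248),90,.0095)
pick((.4614,.1118),90,.0195,40)
save("side","s3");save("top","t3")
E
```

```text
hit False z [ 0.5061 -0.248   0.0096] gap 0.382
t 23.52
hit False z [0.4611 0.1118 0.0193]
gap 0.313 0.303 F [0.01 0.09 0.19] t 27.68
```

View pics/s3.png

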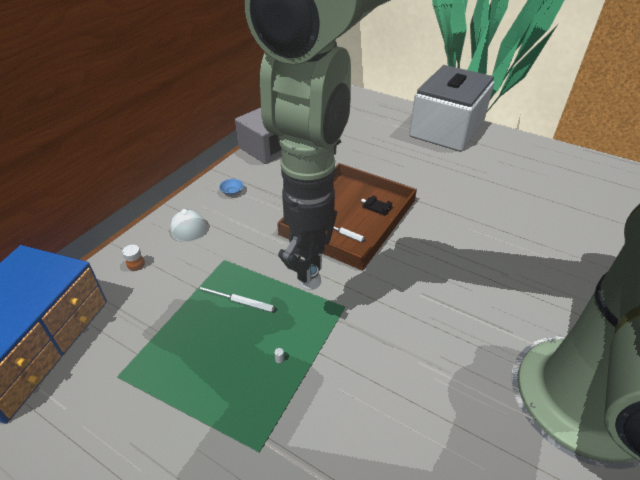

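View pics/t3.png

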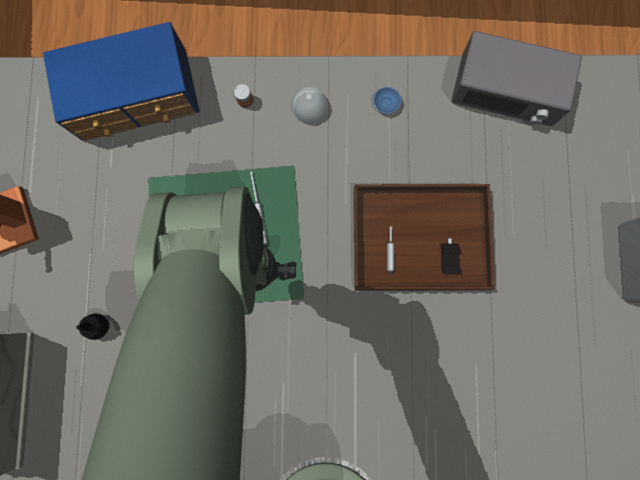

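```bash
python3 - <<'E'
import cv2
im=cv2.imread("pics/s3.png");cv2.imwrite("pics/s3c.png",cv2.resize(im[220:320,250:370],None,fx=5,fy=5,interpolation=cv2.INTER_CUBIC))
E
```

```text
(no output)
```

View pics/s3c.png

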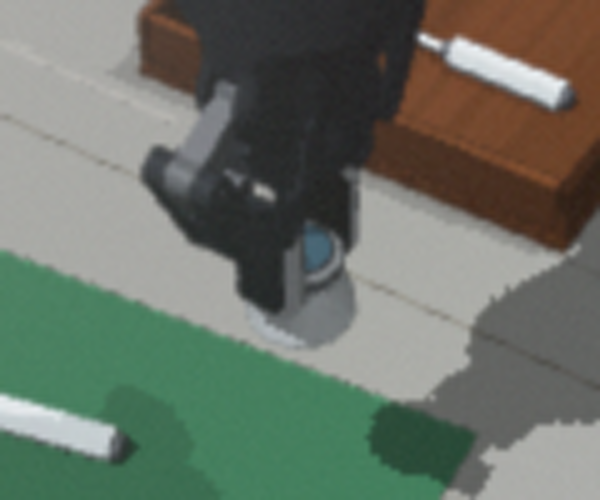

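The loupe is held, but it may be tilted slightly. I'll carry it over the tray and look again before lowering.

```bash
python3 - <<'E'
from h import *
movep([.576,-.188,.13],dn(0)); move_l([.576,-.188,.075],.12); print(get_state()["finger_gap"],get_state()["clock"])
for c,(x,y) in dict(side=(350,200),top=(424,225)).items():
    im=grab_frame(c)["img"][:,:,::-1]
    cv2.imwrite(f"pics/{c}4.png",cv2.resize(im[y-50:y+50,x-65:x+65],None,fx=5,fy=5,interpolation=cv2.INTER_CUBIC))
E
```

```text
0.3055750562990255 29.6083
```

View pics/side4.png

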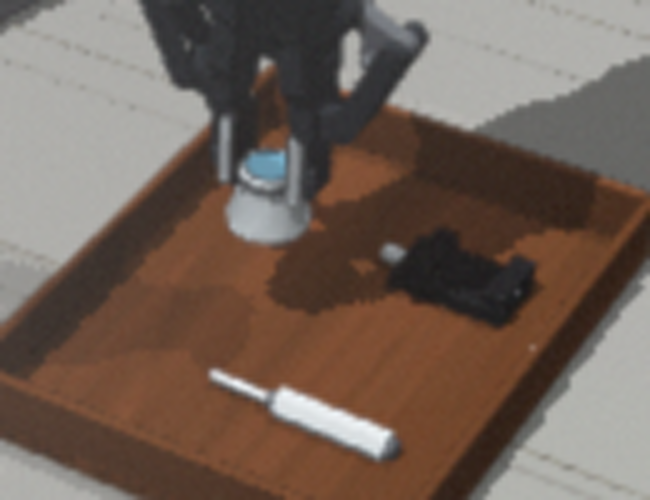

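View pics/top4.png

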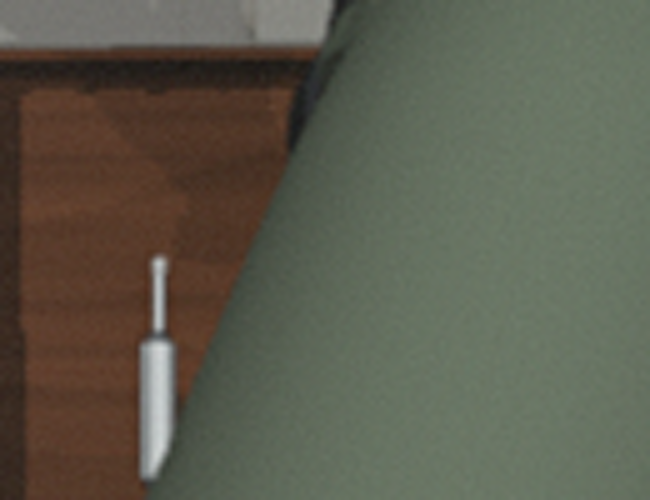

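In the side view the loupe hangs nearly upright, and the holder and driver lie flat. Lowering it gently with force detection.

```bash
python3 - <<'E'
from h import *
xy=(.576,-.188)
move_l([*xy,.036],.1)
hit=move_l([*xy,.0225],.015,until_force=2.5)
s=get_state(); print("hit",hit,s["position"].round(4),s["contact_force"].round(2),round(s["finger_gap"],3))
sleep(.3)
im=grab_frame("side")["img"][:,:,::-1]
cv2.imwrite("pics/s5.png",cv2.resize(im[150:250,285:415],None,fx=5,fy=5,interpolation=cv2.INTER_CUBIC))
E
```

```text
hit True [ 0.5757 -0.1879  0.0231] [-0.25 -0.03  5.19] 0.307
```

View pics/s5.png

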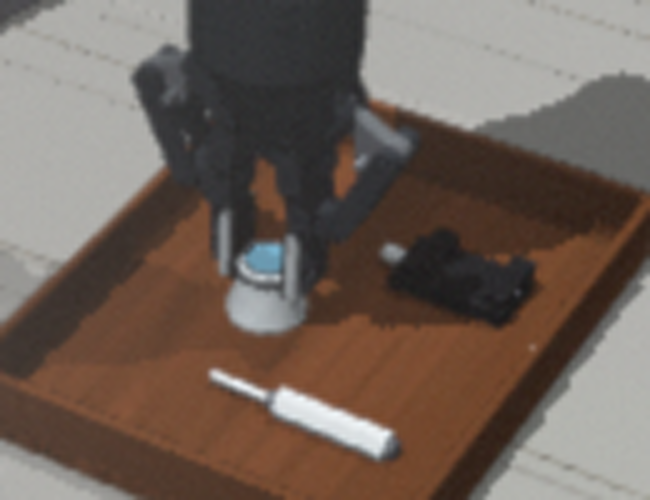

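It touched the floor at TCP z = 0.023, close to the expected 0.0245, and the loupe is upright. Releasing.

```bash
python3 - <<'E'
from h import *
xy=(.576,-.188)
let_go(); move_l([*xy,.15],.12); set_joints([-1.299,.326,-.193,1.052,0,1.437]); sleep(.3)
F={}
for c,(x,y) in dict(side=(350,210),top=(424,238)).items():
    F[c]=grab_frame(c);im=F[c]["img"][:,:,::-1]
    cv2.imwrite(f"pics/{c}6.png",cv2.resize(im[y-60:y+60,x-80:x+80],None,fx=5,fy=5,interpolation=cv2.INTER_CUBIC))
for n in("loupe_center","holder_center","driver_short_handle"):
    a=tip_of("top",n);b=tip_of("side",n)
    if a and b:
        m,e=tri(F["top"],a[0]["centre"],F["side"],b[0]["centre"]);print(n,(m-[*TR,.006]).round(4),round(e,4))
    else: print(n,"missed",len(a),len(b))
print(get_state()["clock"],get_state()["contact_force"].round(2))
E
```

```text
loupe_center [ 0.0273 -0.0054  0.0114] 0.0074
holder_center missed 0 1
driver_short_handle [-0.0414  0.061   0.004 ] 0.0052
35.6917 [ 0.02 -0.3   1.14]
```

View pics/side6.png

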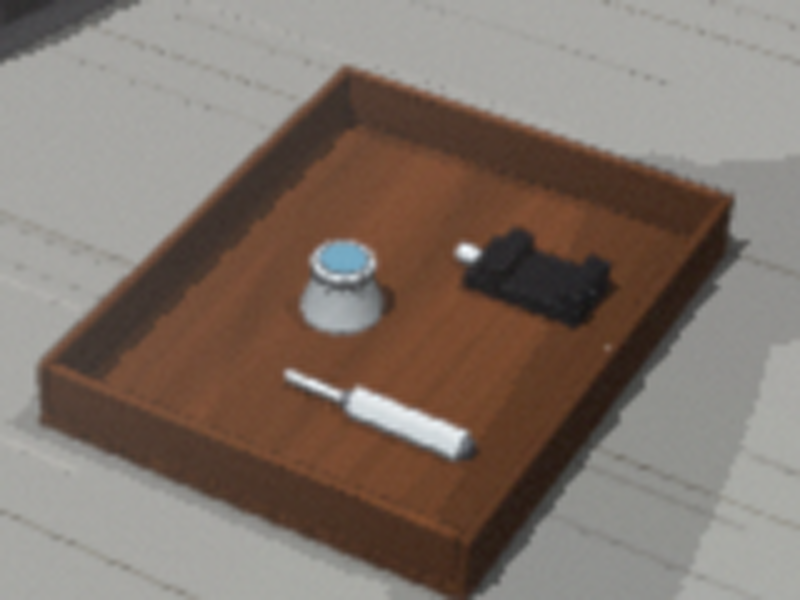

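View pics/top6.png

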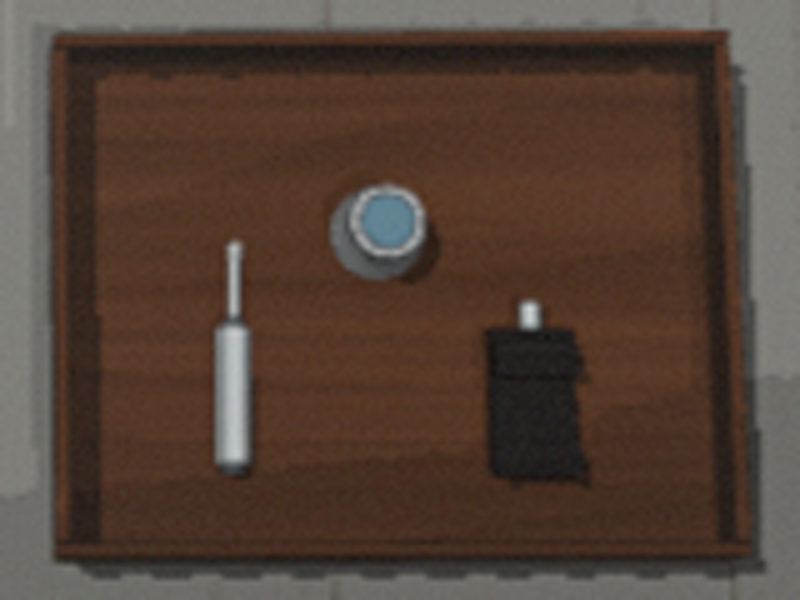

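```bash
python3 - <<'E'
from cell import *
sign_off()
E
```

```text
the job is handed in; nothing more can be done
```

I put the short screwdriver, then the movement holder, then the loupe into the walnut tray and handed the job in at about 36 s of the 70 s allowed. I released each one only at floor height. The loupe's touch on the floor showed in the force reading.

**Final pictures (both cameras, arm moved clear):** the loupe stands on its wide end, the holder lies jaws up and the screwdriver lies flat. All three are well inside the walls, and the decoy cylinder and the long screwdriver are still on the mat.

**Positions in the tray frame:**

| Item | x (mm) | y (mm) | z (mm) |
|---|---|---|---|
| Loupe | +27 | -5 | 11 |
| Screwdriver handle | -41 | +61 | 4 |

**Checks that failed or disagreed:**
- The network missed the holder in the final top view, so I judged it only by eye and by where it was released, about (-40, -60) mm.
- The two cameras' lines of sight missed each other by 5–7 mm for the loupe and the screwdriver. The loupe's z of 11 mm is also below its true 15 mm standing height, so the z values are rough.
- The driver and the holder gave no force signal on the way down. They stopped at the computed height, probably within about 1 mm of the floor.

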